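# Show a drinking-chocolate tin to the label-check camera

## Task

A bottle has been left in front of the label-check camera: lift it off the black base plate and stand it upright on the bare marble. Then pick up the brown tin that stands on the marble and hold it upright before the lens, panels level with and centred on the lens and about 13 cm from it, turning it to show squarely first the cream front panel, then the green ingredients panel, then the white barcode panel, each held still for a full second. Last, set the tin down upright on the floor of the white tray with the two checked tins, dropping nothing, not shifting the checked tins and not knocking the camera stand.

Things in the scene. Friction and masses are not known exactly. Their poses are not given: they have to be found in the camera images.
- tin: The tin to check, on the marble: round, brown, 57 mm across, 110 mm tall, 0.15 to 0.31 kg; lid 58 mm across, the top 23 mm. Origin: centre of underside; z up; +x out through the cream front panel. From above, the ingredients panel is 120 deg anticlockwise (+x towards +y) from the front, the barcode 120 deg clockwise. A gold seal on the lid, from centre to rim, marks the front.
- tin_mid (a point): Point on the tin's axis 50 mm above its underside, the mid-height of the panels, which reach from 12 to 82 mm.
- tin_front (a point): Centre of the cream front panel (gold medallion), on the tin's wall 28.5 mm from its axis and 50 mm above the underside; its x axis points straight out of the panel.
- tin_ingredients (a point): Centre of the green ingredients panel (pale ruled lines), 28.5 mm from the axis, 50 mm up; its x axis points straight out of the panel.
- tin_barcode (a point): Centre of the white barcode panel (black upright bars), 28.5 mm from the axis, 50 mm up; its x axis points straight out of the panel.
- station: Label-check station, fixed to the bench: flat black base plate 300 (x) x 200 (y) x 12 mm; at its +x end, 125 mm from the middle, an aluminium post 40 mm square, 250 mm high, carrying a blue camera with a white ring light 92 mm across that looks level along -x over the plate. Origin: centre of the plate's underside, on the marble.
- lens (a point): Centre of the lens glass, 150 mm above the marble. Its x axis points out of the lens along the line of sight, level; z is up. With a panel about 130 mm from the lens, the tin's axis is about 160 mm from it, still above the plate.
- bottle: Amber cocoa-butter bottle standing on the base plate in the camera's view: round, body 60 mm across, sloping shoulder from 110 to 132 mm, white ribbed screw cap 39 mm across from 138 to 170 mm above its underside; 0.21 to 0.39 kg. Origin: centre of its underside; z up along the bottle.
- bottle_cap (a point): Middle of the bottle's white cap, 154 mm above its underside, on the axis.
- tray: White plastic tray fixed on the bench, 300 (x) x 220 (y) mm outside, 35 mm high, walls and floor 5 mm thick. Origin: centre of its underside. The half towards its +y side is empty. Bystanders on the far part of the bench, beyond x = 0.7 m: a flat mould with brown discs, 24 mm high, and a loose scraper, 20 mm high.
- checked_a: Tin already checked, of the same make (57 mm across, 110 mm tall), standing in the tray near its -y side, towards -x. Origin: centre of its underside.
- checked_b: The other checked tin, near the tray's -y side, towards +x. Origin: centre of its underside.

How it is judged:
By the outcome, as a careful person would: the job done as asked, in the order asked, and still so for the second after the job is handed in, with the robot touching nothing.
It also fails if it takes over 72 s, if anything falls off the work surface, if the arm or the gripper's body presses on something with over 40 N, if the wrist force passes 120 N, or if a joint passes its speed limit or range.

## Robot

A 7-joint arm with a two-finger parallel gripper is mounted at the origin on the work surface. World frame = base frame: x ahead of the robot, y to its left, z up, the work surface at z = 0. Lengths are in m, angles in rad, forces in N, time in s.
With the tool pointing down it reaches from about 0.425 to 0.875 m from the base axis. Payload 4.7 kg.
Tool frame: the origin (TCP) lies between the finger pads; the fingertips stand 19 mm ahead of it and the grasp point (between the pads) is the TCP; z points along the fingers, y is the line along which they close (so a half turn about z gives the same grasp; the last joint's range is limited). The gripper opens to 87 mm and grips with 3 to 60 N. Pads are 19 mm wide; open, the fingers measure 117 mm over their backs; the gripper's body (75 mm by 190 mm) begins 51 mm behind the grasp point.
Start: joints at [-1.326, 0.321, -0.07, 1.45, 0.023, 1.371, -0.057], TCP at [0.149, 0.633, 0.242] pointing down, gripper open.
Joint ranges: [-2.86, 2.86], [-0.3, 2.09], [-1.38, 1.24], [0.06, 2.45], [-1.56, 4.7], [0.09, 2.05], [-2.69, 2.69]. Speed limits (rad/s): [2.57, 2.57, 3.14, 3.14, 3.14, 3.14, 3.14].

## Interface

Orientations are given as a 3x3 rotation matrix whose columns are the frame's x, y, z axes.
In Python, from rig import readout, cams, workorder gives the robot as it stands.
- The arm moves only by the shell command python3 -m jog 'ROWS' [OPENING] [FORCE]. ROWS is text: rows parted by semicolons, each of 4 numbers parted by spaces: the shift along the tool's x, y, z in m, then the turn about the tool's z in degrees. A call has 1 to 10 rows; each row shifts and turns the commanded pose from where the row before left it, along the tool's axes as they then stand; what a row does not reach is not made up. A row lasts 1/12 s, in which the tool goes at most 41.7 mm and 7.16 degrees, less where a joint would pass 70% of its speed; a pose out of reach is approached as far as the arm can. A call is refused whole if a number of a shift passes 0.0417 or a number of a turn 7.16, either way. A call with a gripper value outside its range is refused whole. OPENING is the finger opening in m, from 0 to 0.087, set as the call begins (- or left out, the last holds). The fingers move at their own pace and stop on an object; FORCE is the grip in N (left out, the last holds). Time passes only in rows, so rows that do not move let the fingers close. It gives the time, the measured TCP pose, the force, the opening and the grip force at its end, in the units of the state.
- readout.observe(): the state, without advancing time (a new reading comes with each control period).
- cams.get_image(name): name is "scene" or "top"; returns a dict with "frame" (384x512x3 uint8, red, green, blue), "range_z" (384x512 float32, m along the optical axis (not along the pixel's ray), 0 where there is no reading), "fx", "fy", "cx", "cy" (pixels), "eye" and "orientation" of the camera in the world. Camera axes: x right, y up, looking along -z (the intrinsics and any distortion apply to the point x, -y, -z); pixel columns grow to the right and rows downward; lengths in m; the calibration is good to about 2 mm. A picture is of the moment at which its call begins.
- workorder.job_done(): hands the job in; it is judged then, once.
The state is a dict: "t": time; "joint_pos": joint angles; "dq": joint speeds; "effort": joint torques, N m; "position": TCP position; "tool_rot": TCP orientation; "wrist_force": force on the tool from outside, world axes, zero at the start; "wrist_torque": the same for the moment, N m; "gripper_width": finger opening in m; "gripper_force": force on a finger pad.
Only numpy, scipy, OpenCV 4.12 (cv2) and the standard library are available. Lean on these libraries where they do the work, as an engineer would, in place of code of your own. Each camera call takes 0.05 s, during which the arm holds its last target. There are 200 camera calls.

## Working session

There is one attempt and no reset: what is moved stays moved. The work goes in short steps, Python scripts to look and compute and a shell command to move; the robot and the scene stay as the last step left them, time stands still between calls to the robot, and variables do not carry over. Pictures are saved under pics/ and viewed, at most 10 in all, crops included, and the job is handed in when it is done.

```bash
ls; mkdir -p pics; python3 - <<'E'
from rig import readout,cams
import cv2,numpy as np
for n in("scene","top"):
    d=cams.get_image(n);np.savez(f"pics/{n}0.npz",**d)
    cv2.imwrite(f"pics/{n}0.png",cv2.resize(d["frame"][:,:,::-1],(800,600)))
    print(n,[d[k] for k in("fx","fy","cx","cy")],d["eye"],d["orientation"],[k for k in d])
s=readout.observe();print(s)
E
```

```text
pics
scene [353.67086798903364, 353.67086798903364, 255.28442467402957, 188.91654149317912] [1.21479649 0.09156028 0.96270637] [[-0.17393469 -0.74985372  0.63833073]
 [ 0.98474077 -0.12869847  0.11714233]
 [-0.00568743  0.64896541  0.76079666]] ['frame', 'range_z', 'fx', 'fy', 'cx', 'cy', 'eye', 'orientation']
top [492.42773322025806, 492.42773322025806, 245.70775065996256, 197.71249955813494] [ 0.45046312 -0.02955726  1.6233887 ] [[ 0.00275363  0.99916019 -0.040882  ]
 [-0.99999154  0.0028762   0.00293941]
 [ 0.00305453  0.04087356  0.99915966]] ['frame', 'range_z', 'fx', 'fy', 'cx', 'cy', 'eye', 'orientation']
{'t': 0.1, 'joint_pos': array([-1.32587066,  0.32175725, -0.07010822,  1.451548  ,  0.02263408,
        1.37077639, -0.05687661]), 'dq': array([ 0.00078834, -0.002855  , -0.00084147, -0.00282676, -0.00131195,
       -0.00027179, -0.00061588]), 'effort': array([ 3.58750394e-04, -4.92569339e+01, -4.05359203e-01, -3.13398385e+01,
       -6.42529875e-02,  3.94243759e-02,  5.27764814e-05]), 'position': array([0.1486465 , 0.63230972, 0.24056811]), 'tool_rot': array([[-9.73496198e-01,  2.28703034e-01, -2.73892797e-04],
       [ 2.28703168e-01,  9.73494756e-01, -1.67956238e-03],
       [-1.17487812e-04, -1.69768774e-03, -9.99998552e-01]]), 'wrist_force': array([0.23241999, 0.02931474, 0.10182044]), 'wrist_torque': array([-0.01786689, -0.00929127, -0.02238128]), 'gripper_force': 0.0, 'gripper_width': 0.08716881070258513}
```

View pics/scene0.png

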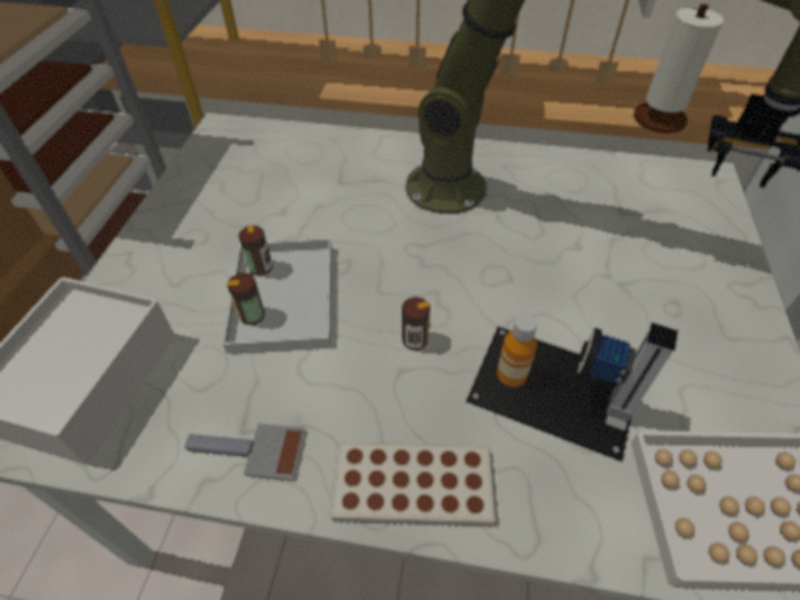

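View pics/top0.png

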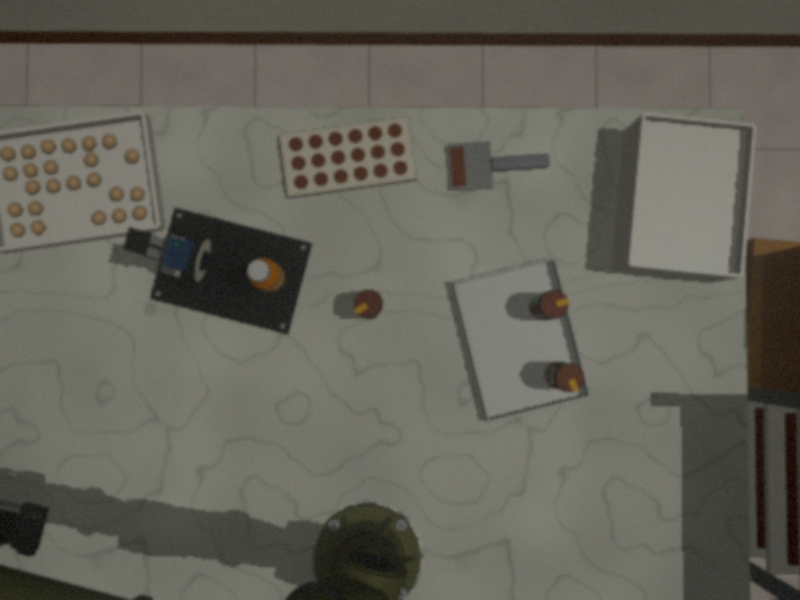

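Scene: amber bottle at scene(515,355)/top(265,273) in front of the ring light at top(203,260). The brown tin is at scene(416,325)/top(368,304), with its seal pointing to the lower left in the top view. Tray is at top(517,340) with checked tins on its right (-y) side. Measuring next.

```bash
cat > h.py <<'E'
import numpy as np, cv2
from scipy.optimize import least_squares
def cloud(d):
    v,u=np.mgrid[:384,:512]; z=d["range_z"]
    p=np.stack([(u-d["cx"])/d["fx"]*z,-(v-d["cy"])/d["fy"]*z,-z],-1)
    return p@d["orientation"].T+d["eye"]
def ray(d,u,v):
    r=np.array([(u-d["cx"])/d["fx"],-(v-d["cy"])/d["fy"],-1.]);return d["eye"],d["orientation"]@r
def atz(d,u,v,z):
    e,r=ray(d,u,v);return e+r*(z-e[2])/r[2]
def proj(d,p):
    q=(np.asarray(p)-d["eye"])@d["orientation"];return np.array([d["cx"]-d["fx"]*q[...,0]/q[...,2],d["cy"]+d["fy"]*q[...,1]/q[...,2]]).T
def tri(a,b):
    A=0;c=0
    for e,r in(a,b):
        r=r/np.linalg.norm(r);M=np.eye(3)-np.outer(r,r);A=A+M;c=c+M@e
    p=np.linalg.solve(A,c);return p
E
python3 - <<'E'
from h import *
for n in("top","scene"):
    d=dict(np.load(f"pics/{n}0.npz"));P=cloud(d);z=P[...,2]
    print(n,"valid",(d["range_z"]>0).mean())
    m=(P[...,0]>.3)&(P[...,0]<.75)&(P[...,1]>-.55)&(P[...,1]<.6)&(z>.045)&(z<.4)&(d["range_z"]>0)
    m&= ~((P[...,0]<.35)&(P[...,1]>.3))
    k,l,st,c=cv2.connectedComponentsWithStats(m.astype(np.uint8))
    fl=(P[...,0]>.3)&(P[...,0]<.7)&(abs(P[...,1])<.5)&(abs(z)<.01);print(" table z",np.median(z[fl]),z[fl].std())
    for i in range(1,k):
        if st[i,4]>25:
            q=P[l==i];print(st[i],np.round(q.min(0),3),np.round(q.max(0),3),np.round(np.percentile(q[:,2],90),3),"top mean",np.round(q[q[:,2]>np.percentile(q[:,2],95)-.012].mean(0),4))
d=[dict(np.load(f"pics/{n}0.npz")) for n in("top","scene")]
s=lambda u,v:((u+.5)*.64-.5,(v+.5)*.64-.5)
for nm,t,c in[("cap",(259,270),(525,324)),("lid?",(368,303),(416,304))]:
    print(nm,tri(ray(d[0],*s(*t)),ray(d[1],*s(*c))))
# plate by colour (dark, low)
P=cloud(d[0]);g=d[0]["frame"].max(-1)
m=(g<60)&(P[...,2]<.03)&(P[...,0]>.45)&(P[...,0]<.75)&(P[...,1]>.05)&(P[...,1]<.5)
q=P[m][:,:2];r=cv2.minAreaRect((q*1000).astype(np.float32));print("plate",r,np.median(P[m][:,2]))
m=(P[...,2]>.02)&(P[...,2]<.05)&(P[...,0]>.3)&(P[...,0]<.75)&(P[...,1]<-.1)&(P[...,1]>-.5);q=P[m][:,:2]
print("tray rim",cv2.minAreaRect((q*1000).astype(np.float32)))
D=d[0];a=lambda n,x0,y0,x1,y1,D:cv2.resize(D["frame"][y0:y1,x0:x1,::-1],None,fx=n,fy=n,interpolation=cv2.INTER_CUBIC)
A=a(5,90,130,250,215,D);B=a(5,250,185,410,285-68+68-100+32,d[1])
B=a(5,250,185,410,220+0,d[1])
cv2.imwrite("pics/c1.png",np.vstack([A,B]))
E
```

```text
top valid 0.995941162109375
 table z 0.0009441883556644548 0.004067069908149839
[395 121  20  53 719] [ 0.596 -0.55   0.046] [ 0.75  -0.51   0.131] 0.121 top mean [ 0.6649 -0.5231  0.1196]
[  79  145   56   36 1061] [0.562 0.305 0.045] [0.68  0.474 0.258] 0.251 top mean [0.6287 0.4093 0.251 ]
[158 165  23  21 369] [0.553 0.175 0.047] [0.612 0.234 0.19 ] 0.183 top mean [0.5834 0.2045 0.1813]
[226 185  19  19 289] [ 0.496 -0.029  0.05 ] [0.552 0.029 0.121] 0.115 top mean [ 0.5245 -0.0019  0.1105]
[341 185  23  20 359] [ 0.495 -0.395  0.046] [ 0.552 -0.337  0.124] 0.119 top mean [ 0.5234 -0.3657  0.1155]
[350 231  24  20 370] [ 0.349 -0.424  0.046] [ 0.41  -0.366  0.127] 0.119 top mean [ 0.3806 -0.3961  0.1155]
scene valid 0.9958852132161459
 table z 0.0013085956255334263 0.0026532294550356923
[153 143  21  27 393] [ 0.35  -0.426  0.045] [ 0.411 -0.365  0.121] 0.117 top mean [ 0.383  -0.3949  0.1153]
[145 174  23  27 456] [ 0.495 -0.397  0.045] [ 0.554 -0.337  0.121] 0.118 top mean [ 0.5259 -0.3647  0.1155]
[ 70 189  38  56 917] [ 0.596 -0.55   0.045] [ 0.75  -0.511  0.126] 0.12 top mean [ 0.6693 -0.5233  0.1186]
[257 190  19  27 443] [ 0.495 -0.03   0.045] [0.554 0.028 0.116] 0.112 top mean [ 0.5271 -0.001   0.1105]
[320 201  24  41 716] [0.561 0.175 0.046] [0.614 0.234 0.186] 0.182 top mean [0.586  0.2041 0.1813]
[ 370  206   65   59 2024] [0.568 0.304 0.046] [0.656 0.435 0.255] 0.25 top mean [0.6307 0.4087 0.2506]
cap [0.58298086 0.20322993 0.17617431]
lid? [ 0.52398421 -0.00188667  0.11995544]
plate ((605.1315307617188, 319.8682861328125), (362.0216064453125, 196.93820190429688), 75.64949798583984) 0.012016340900437461
tray rim ((455.67291259765625, -318.4105529785156), (299.9132995605469, 222.96560668945312), 14.065522193908691)
```

View pics/c1.png

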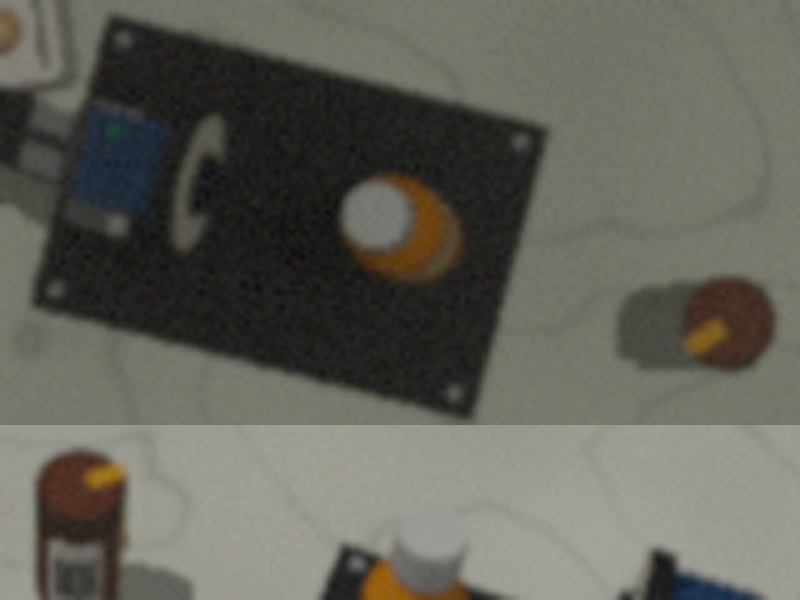

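Crop: plate corners at about (110,15), (547,130), (472,417) and (33,307), ring light about (200,183). The tin lid is centred at (733,322) with the seal running to its rim at about (687,342).

```bash
python3 - <<'E'
from h import *
T,S=[dict(np.load(f"pics/{n}0.npz")) for n in("top","scene")]
c=lambda u,v:((u+.5)/5-.5+90,(v+.5)/5-.5+130)
C=np.array([atz(T,*c(*p),.012) for p in[(110,15),(547,130),(472,417),(33,307)]])
o=C.mean(0);print("plate",C.round(3).tolist(),o)
x=(C[0]+C[3]-C[1]-C[2])[:2];x/=np.linalg.norm(x);yaw=np.arctan2(x[1],x[0]);print("station yaw deg",np.degrees(yaw),"len",np.linalg.norm(C[0]-C[1]),np.linalg.norm(C[2]-C[1]))
R=np.array([[x[0],-x[1]],[x[1],x[0]]])
for d in(T,S):
    P=cloud(d).reshape(-1,3);f=d["frame"].reshape(-1,3).astype(int);q=(P[:,:2]-o[:2])@R
    m=(P[:,2]>.1)&(P[:,2]<.27)&(abs(q[:,1])<.07)&(q[:,0]>-.02)&(q[:,0]<.17)
    h=np.histogram(q[m,0],np.arange(-.02,.18,.01));print(h[0])
    w=m&(f.min(1)>90)&(q[:,0]<.07);print("ring white",w.sum(),q[w].min(0),q[w].max(0),np.median(q[w],0),P[w,2].min(),P[w,2].max())
    for b in np.arange(0,.07,.01):
        k=m&(q[:,0]>=b)&(q[:,0]<b+.01)
        if k.any():print(round(b,2),k.sum(),P[k,2].min().round(3),P[k,2].max().round(3),q[k,1].min().round(3),q[k,1].max().round(3))
    p=m&(P[:,2]>.235);print("post",q[p].min(0),q[p].max(0))
    # yellow seal
    y=(f[:,0]-f[:,2]>60)&(abs(P[:,0]-.525)<.04)&(abs(P[:,1])<.04)&(P[:,2]>.095)
    lid=(abs(P[:,0]-.525)<.04)&(abs(P[:,1])<.04)&(P[:,2]>.104)
    pc=cv2.minEnclosingCircle((P[lid][:,:2]*1000).astype(np.float32));e=P[y][:,:2].mean(0);v=e-np.array(pc[0])/1000
    print("lid",pc,"seal",y.sum(),e,np.degrees(np.arctan2(v[1],v[0])),np.linalg.norm(v))
a,b=atz(T,*c(733,322),.11),atz(T,*c(687,342),.11);v=b-a;print("by hand",a,np.degrees(np.arctan2(v[1],v[0])),np.linalg.norm(v))
E
```

```text
plate [[0.73, 0.408, 0.012], [0.654, 0.12, 0.012], [0.466, 0.167, 0.012], [0.537, 0.455, 0.012]] [0.59668402 0.28740921 0.012     ]
station yaw deg 75.74666049266591 len 0.29760975659392036 0.19460426871595238
[  0   0   0   0 153 138  44  66  71  83  64  46 174  60  59  53  48   0
   0]Traceback (most recent call last):
  File "<stdin>", line 12, in <module>
    return umr_minimum(a, axis, None, out, keepdims, initial, where)
ValueError: zero-size array to reduction operation minimum which has no identity
```

```bash
python3 - <<'E'
from h import *
T,S=[dict(np.load(f"pics/{n}0.npz")) for n in("top","scene")]
c=lambda u,v:((u+.5)/5-.5+90,(v+.5)/5-.5+130)
o=np.array([.5967,.2874]);t=np.radians(75.75);x=np.array([np.cos(t),np.sin(t)])
R=np.array([[x[0],-x[1]],[x[1],x[0]]])
for d in(T,S):
    P=cloud(d).reshape(-1,3);f=d["frame"].reshape(-1,3).astype(int);q=(P[:,:2]-o)@R
    m=(P[:,2]>.09)&(P[:,2]<.27)&(abs(q[:,1])<.07)&(q[:,0]>0)&(q[:,0]<.17)
    for b in np.arange(0,.16,.01):
        k=m&(q[:,0]>=b)&(q[:,0]<b+.01)
        if k.any():print(round(b,2),k.sum(),P[k,2].min().round(3),P[k,2].max().round(3),q[k,1].min().round(3),q[k,1].max().round(3))
    p=m&(P[:,2]>.24);print("post",q[p].min(0),q[p].max(0))
    print("front x pct",np.percentile(q[m&(q[:,0]<.05),0],[1,5,20,50]))
    lid=(abs(P[:,0]-.525)<.04)&(abs(P[:,1])<.04)&(P[:,2]>.102)
    y=lid&(f[:,0]-f[:,2]>45)
    pc=cv2.minEnclosingCircle((P[lid][:,:2]*1000).astype(np.float32))
    if y.any():
        e=P[y][:,:2].mean(0);v=e-np.array([.5257,-.0015])
        print("lid",pc,"seal",y.sum(),e,np.degrees(np.arctan2(v[1],v[0])),np.linalg.norm(v))
a,b=atz(T,*c(733,322),.11),atz(T,*c(687,342),.11);v=b-a;print("by hand",a,np.degrees(np.arctan2(v[1],v[0])),np.linalg.norm(v))
E
```

```text
0.02 153 0.109 0.197 -0.043 0.04
0.03 138 0.124 0.2 -0.047 0.044
0.04 44 0.169 0.202 -0.042 0.041
0.05 66 0.157 0.187 -0.028 0.027
0.06 71 0.137 0.19 -0.029 0.039
0.07 83 0.141 0.186 -0.029 0.041
0.08 64 0.142 0.189 -0.029 0.03
0.09 46 0.165 0.184 -0.028 0.025
0.1 174 0.163 0.258 -0.026 0.024
0.11 60 0.162 0.257 -0.022 0.02
0.12 59 0.107 0.258 -0.022 0.02
0.13 53 0.127 0.258 -0.021 0.02
0.14 48 0.127 0.258 -0.022 0.019
post [ 0.10408821 -0.0220547 ] [0.14991374 0.01995138]
front x pct [0.02134123 0.0222492  0.02856491 0.03055836]
lid ((524.1853637695312, -1.3960744142532349), 28.92441177368164) seal 45 [0.51517356 0.01080661] 130.54197723269772 0.016194396833561584
0.02 100 0.109 0.196 -0.043 0.037
0.03 131 0.124 0.198 -0.046 0.029
0.04 97 0.123 0.198 -0.046 0.032
0.05 110 0.125 0.184 -0.03 0.025
0.06 111 0.127 0.186 -0.029 0.027
0.07 109 0.127 0.185 -0.03 0.028
0.08 114 0.123 0.184 -0.029 0.03
0.09 94 0.127 0.181 -0.03 0.027
0.1 213 0.091 0.254 -0.027 0.025
0.11 210 0.091 0.255 -0.023 0.022
0.12 214 0.09 0.254 -0.023 0.022
0.13 208 0.092 0.254 -0.022 0.021
0.14 139 0.092 0.255 -0.022 0.022
post [ 0.10546883 -0.02193574] [0.14758632 0.02217314]
front x pct [0.02092177 0.02289012 0.02848306 0.03494886]
lid ((524.122314453125, -0.9878034591674805), 29.81468391418457) seal 60 [0.52004145 0.00556718] 128.68356846157226 0.009053410579339219
by hand [ 0.52373297 -0.00472573  0.11      ] 113.6957997730144 0.030849983869027674
```

```bash
python3 - <<'E'
from h import *
for n in("top","scene"):
    d=dict(np.load(f"pics/{n}0.npz"));ctr=np.array([.5247,-.0012])
    g=np.arange(-.04,.0401,.0005);X,Y=np.meshgrid(ctr[0]+g,ctr[1]+g,indexing="ij")
    uv=proj(d,np.stack([X,Y,0*X+.110],-1).reshape(-1,3)).astype(np.float32)
    if uv.shape[0]==2: uv=uv.T
    I=cv2.remap(d["frame"],uv[:,0].reshape(X.shape).copy(),uv[:,1].reshape(X.shape).copy(),cv2.INTER_CUBIC).astype(float)
    sp=I[...,1]-I[...,2]*1.0
    inside=np.hypot(X-ctr[0],Y-ctr[1])<.034
    w=np.where(inside,np.clip(sp-np.median(sp[inside])-.35*(sp[inside].max()-np.median(sp[inside])),0,None),0)
    e=np.array([(w*X).sum(),(w*Y).sum()])/w.sum();C=np.cov(np.stack([X.ravel(),Y.ravel()]),aweights=w.ravel());L,V=np.linalg.eigh(C)
    print(n,"seal",e,"pca",np.degrees(np.arctan2(V[1,1],V[0,1])),np.sqrt(L))
    # lid circle from brightness edge: dark pixels
    v=e-ctr;print("dir",np.degrees(np.arctan2(v[1],v[0])),np.hypot(*v))
    J=np.flipud(np.fliplr(I)).astype(np.uint8)[:,:,::-1]
    cv2.imwrite(f"pics/r_{n}.png",cv2.resize(J,(400,400)))
a=np.hstack([cv2.imread("pics/r_top.png"),cv2.imread("pics/r_scene.png")]);
for k in(0,400):cv2.circle(a,(200+k,200),int(29/.5*400/161),(0,255,0),1)
cv2.imwrite("pics/r.png",a)
E
```

```text
top seal [0.51485841 0.01164142] pca 121.93531545281745 [0.00312347 0.00631248]
dir 127.46633671435312 0.016178964692452287
scene seal [0.51484455 0.01070081] pca 123.44870998394362 [0.00349069 0.00567364]
dir 129.6292771317144 0.01545183692320889
```

View pics/r.png

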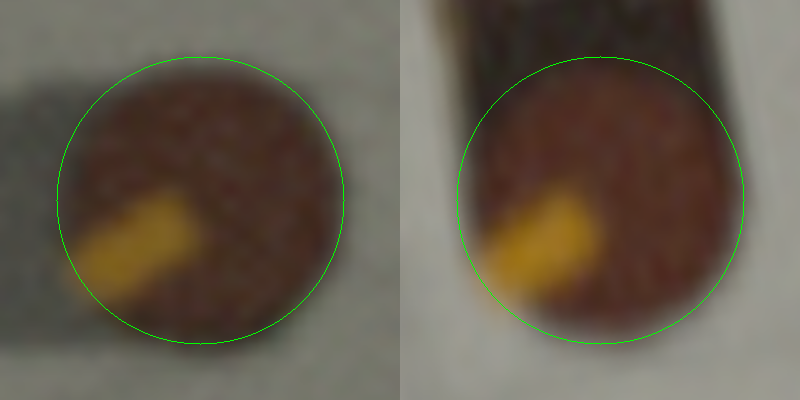

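The two rectified lid views agree: lid centre about (0.5245,-0.002), seal pointing at about 122.5°. In the left view the lid centre is near (206,206) px. The station yaw is 75.75° and the bottle axis is at about (0.584,0.204). First I move above the bottle.

```bash
cat > go.py <<'E'
import sys,numpy as np
from rig import readout
s=readout.observe();R=s["tool_rot"]
yaw=np.degrees(np.arctan2(R[1,1],R[0,1]))
print("t %.2f"%s["t"],"pos",s["position"].round(4),"yawY %.2f"%yaw,"tilt",R[:2,2].round(4),"q7 %.2f"%s["joint_pos"][6],"F",s["wrist_force"].round(1),"w %.4f gf %.1f"%(s["gripper_width"],s["gripper_force"]))
if len(sys.argv)>3:
    t=np.array([float(v) for v in sys.argv[1:4]]);print("tool delta mm",(R.T@(t-s["position"])*1e3).round(1))
if len(sys.argv)>4: print("turn (tool z)",round((yaw-float(sys.argv[4])+180)%360-180,1))
E
python3 -m jog '0 0 0 7;0 0 0 7;0 0 0 7;0 0 0 7;0 0 0 7;0 0 0 7;0 0 0 7;0 0 0 7;0 0 0 7;0 0 0 7' 0.087 20
python3 -m jog '0 0 -0.02 7;0 0 -0.02 7;0 0 0 7;0 0 0 0;0 0 0 0'; python3 go.py .584 .204 .26 -14.25
```

```text
t: 0.93
position: [0.1486, 0.6324, 0.2409]
tool_rot: [[-0.112, 0.994, -0.0], [0.994, 0.112, -0.001], [-0.001, -0.0, -1.0]]
wrist_force: [-0.3, 0.6, -0.2]
gripper_width: 0.087
gripper_force: 0.0
t: 1.35
position: [0.1485, 0.6325, 0.2809]
tool_rot: [[0.242, 0.97, -0.0], [0.97, -0.242, -0.001], [-0.001, 0.0, -1.0]]
wrist_force: [-0.6, 0.4, 0.8]
gripper_width: 0.0872
gripper_force: 0.0
t 1.35 pos [0.1485 0.6325 0.2809] yawY -14.02 tilt [-0.0001 -0.0011] q7 -1.60 F [-0.6  0.4  0.8] w 0.0872 gf 0.0
tool delta mm [-310.2  526.3   21.3]
turn (tool z) 0.2
```

```bash
python3 -m jog '-0.01 0.015 0 0;-0.017 0.029 0 0;-0.017 0.029 0 0;-0.017 0.029 0 0;-0.017 0.029 0 0;-0.017 0.029 0 0;-0.017 0.029 0 0;-0.017 0.029 0 0;-0.017 0.029 0 0;-0.017 0.029 0 0' | head -2
python3 -m jog '-0.017 0.029 0 0;-0.017 0.029 0 0;-0.017 0.029 0 0;-0.017 0.029 0 0;-0.017 0.029 0 0;-0.017 0.029 0 0;-0.017 0.029 0 0;-0.017 0.029 0 0;-0.01 0.015 0 0;0 0 0 0' |head -2;  python3 go.py .584 .204 .168 -14.25
```

```text
t: 2.18
position: [0.3767, 0.4051, 0.2804]
t: 3.02
position: [0.5821, 0.1986, 0.2802]
t 3.02 pos [0.5821 0.1986 0.2802] yawY -14.52 tilt [-0.0002 -0.0043] q7 -0.52 F [-0.4  0.4 -0.3] w 0.0868 gf 0.0
tool delta mm [  6.2   0.3 112.2]
turn (tool z) -0.3
```

```bash
python3 -m jog '0.004 0 0.01 0;0 0 0.02 0;0 0 0.02 0;0 0 0.02 0;0 0 0.01 0;0 0 0 0;0 0 0 0' |head -2;  python3 go.py .584 .204 .168 -14.25
python3 - <<'E'
from rig import cams
import cv2,numpy as np
T=cams.get_image("top");S=cams.get_image("scene")
f=lambda d,x,y:cv2.resize(d["frame"][y:y+96,x:x+128,::-1],(400,300),interpolation=cv2.INTER_CUBIC)
cv2.imwrite("pics/b1.png",np.hstack([f(T,110,120),f(S,270,160)]))
E
```

```text
t: 3.6
position: [0.5798, 0.2098, 0.2009]
t 3.60 pos [0.5798 0.2098 0.2009] yawY -14.08 tilt [-0.0015 -0.0002] q7 -0.51 F [-0.5  0.5  0.1] w 0.0866 gf 0.0
tool delta mm [-4.6  5.5 32.9]
turn (tool z) 0.2
```

View pics/b1.png

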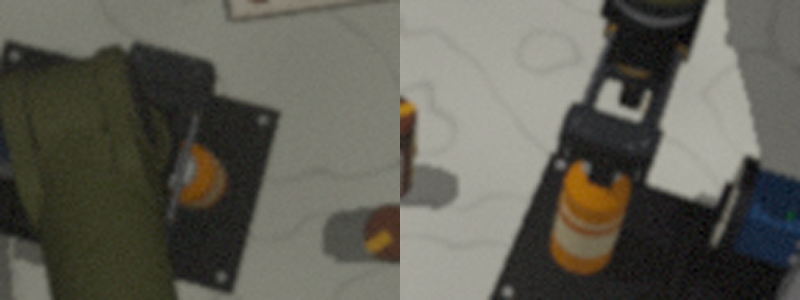

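The fingers straddle the white cap: it sits between them at about (610,165) in the right half. I'll let it settle, correct and close.

```bash
python3 -m jog '0 0 0 0;0 0 0 0' |head -2;  python3 go.py .584 .204 .168 -14.25; python3 -m jog '-0.004 0.005 0.01 0;0 0 0.012 0;0 0 0.011 0;0 0 0 0;0 0 0 0;0 0 0 0' |head -2;  python3 go.py .584 .204 .168 -14.25
```

```text
t: 3.87
position: [0.5813, 0.2089, 0.2028]
t 3.87 pos [0.5813 0.2089 0.2028] yawY -14.21 tilt [0.0018 0.0012] q7 -0.52 F [-0.6 -0.2  0. ] w 0.0869 gf 0.0
tool delta mm [-4.2  3.7 34.8]
turn (tool z) 0.0
t: 4.37
position: [0.5845, 0.2036, 0.1683]
t 4.37 pos [0.5845 0.2036 0.1683] yawY -14.22 tilt [-0.0003 -0.0002] q7 -0.49 F [0.3 1.  0.4] w 0.0868 gf 0.0
tool delta mm [ 0.3 -0.6  0.3]
turn (tool z) 0.0
```

```bash
python3 -m jog '0 0 0 0;0 0 0 0;0 0 0 0;0 0 0 0;0 0 0 0;0 0 0 0;0 0 0 0;0 0 0 0' 0.03 30;  python3 -m jog '0 0 -0.005 0;0 0 -0.01 0;0 0 -0.02 0;0 0 -0.01 0;0 0 -0.005 0;0 0 0 0;0 0 0 0' |head -2; python3 go.py .40 .26 .206 -14.25
```

```text
t: 5.03
position: [0.5845, 0.2036, 0.1686]
tool_rot: [[0.246, 0.969, -0.0], [0.969, -0.246, 0.0], [0.0, -0.0, -1.0]]
wrist_force: [-0.3, 0.6, 1.0]
gripper_width: 0.0417
gripper_force: 0.4
t: 5.62
position: [0.5845, 0.2035, 0.2184]
t 5.62 pos [0.5845 0.2035 0.2184] yawY -14.22 tilt [-0.0001  0.0001] q7 -0.51 F [-1.2 -0.6 -3.5] w 0.0384 gf 30.0
tool delta mm [   9.5 -192.7   12.4]
turn (tool z) 0.0
```

```bash
python3 -m jog '0.001 -0.01 0 0;0.001 -0.02 0 0;0.001 -0.025 0 0;0.001 -0.025 0 0;0.001 -0.025 0 0;0.001 -0.025 0 0;0.001 -0.025 0 0;0.001 -0.02 0 0;0.001 -0.012 0 0;0 -0.006 0 0' |head -2;  python3 -m jog '0 0 0.01 0;0 0 0.015 0;0 0 0.01 0;0 0 0 0;0 0 0 0' | head -2; python3 go.py .40 .26 .157 -14.25
python3 - <<'E'
from rig import cams
from h import *
S=cams.get_image("scene");P=cloud(S);f=S["frame"].astype(int)
m=(f[...,0]-f[...,2]>70)&(abs(P[...,0]-.4)<.07)&(abs(P[...,1]-.26)<.07);q=P[m];print(m.sum(),np.percentile(q[:,2],[0,2,10,90,100]).round(3),q.min(0),q.max(0))
E
```

```text
t: 6.45
position: [0.3966, 0.2605, 0.2177]
t: 6.87
position: [0.3998, 0.2587, 0.1825]
t 6.87 pos [0.3998 0.2587 0.1825] yawY -14.29 tilt [-0.0014 -0.002 ] q7 -0.89 F [ 0.6  0.2 -4.3] w 0.0380 gf 30.0
tool delta mm [ 1.3 -0.1 25.5]
turn (tool z) -0.0
265 [0.029 0.032 0.041 0.15  0.572] [0.38872903 0.23068522 0.02855529] [0.43103102 0.30828923 0.5723775 ]
```

```bash
python3 -m jog '0 0 0.01 0;0 0 0.01 0;0 0 0.004 0;0 0 0 0;0 0 0 0' | grep -E "pos|force"; python3 -m jog '0 0 0.001 0;0 0 0.001 0;0 0 0 0;0 0 0 0'| grep -E "pos|force"
```

```text
position: [0.3996, 0.2595, 0.1592]
wrist_force: [-0.2, 0.1, -3.9]
gripper_force: 30.0
position: [0.3998, 0.2597, 0.1577]
wrist_force: [-0.1, 0.5, -4.3]
gripper_force: 30.0
```

```bash
for i in 1 2; do :; done; python3 -m jog '0 0 0.001 0;0 0 0 0;0 0 0 0'| grep -E "pos|wrist_f"; python3 -m jog '0 0 0.001 0;0 0 0 0;0 0 0 0'| grep -E "pos|wrist_f"
```

```text
position: [0.4, 0.2602, 0.1573]
wrist_force: [-0.9, 1.5, 1.8]
position: [0.4002, 0.2606, 0.1573]
wrist_force: [-2.4, -0.5, 7.1]
```

```bash
python3 -m jog '0 0 -0.001 0;0 0 0 0;0 0 0 0;0 0 0 0;0 0 0 0;0 0 0 0' 0.08 | grep -E "pos|force|width"; python3 -m jog '0 0 -0.005 0;0 0 -0.01 0;0 0 -0.02 0;0 0 -0.02 0;0 0 -0.02 0;0 0 -0.02 0;0 0 -0.01 0;0 0 0 0'| grep -E "pos|wrist_f"; python3 go.py .5245 -.002 .20 60
```

```text
position: [0.3997, 0.2596, 0.1564]
wrist_force: [-0.1, -0.0, -0.4]
gripper_width: 0.0704
gripper_force: 0.0
position: [0.401, 0.2606, 0.2647]
wrist_force: [0.9, -0.4, 0.8]
t 9.33 pos [0.401  0.2606 0.2647] yawY -14.22 tilt [0.0039 0.0039] q7 -0.91 F [ 0.9 -0.4  0.8] w 0.0800 gf 0.0
tool delta mm [-224.5  184.    64.1]
turn (tool z) -74.2
```

```bash
python3 -m jog '-0.012 0.01 0 0;-0.023 0.019 0 0;-0.023 0.019 0 0;-0.023 0.019 0 0;-0.023 0.019 0 0;-0.023 0.019 0 0;-0.023 0.019 0 0;-0.023 0.019 0 0;-0.023 0.019 0 0;-0.023 0.019 0 0' 0.087| grep pos
python3 -m jog '-0.005 0.003 0 -7;0 0 0 -7;0 0 0 -7;0 0 0 -7;0 0 0 -7;0 0 0 -7;0 0 0 -7;0 0 0 -7;0 0 0 -7;0 0 0 -7'| grep pos
python3 -m jog '0 0 0.02 -4;0 0 0.03 0;0 0 0.01 0;0 0 0 0;0 0 0 0;0 0 0 0'|grep pos; python3 go.py .5245 -.002 .103 60
python3 - <<'E'
from rig import cams
from h import *
S=cams.get_image("scene");P=cloud(S);f=S["frame"].astype(int)
# bottle standing?
m=(f[...,0]-f[...,2]>70)&(abs(P[...,0]-.4)<.07)&(abs(P[...,1]-.26)<.07);q=P[m];print(m.sum(),np.percentile(q[:,2],[0,50,100]).round(3),q.mean(0))
m=(f.min(-1)>120)&(abs(P[...,0]-.4)<.05)&(abs(P[...,1]-.26)<.05)&(P[...,2]>.13);print("cap",P[m].mean(0) if m.any() else None)
g=lambda x,y:cv2.resize(S["frame"][y:y+96,x:x+128,::-1],(400,300),interpolation=cv2.INTER_CUBIC)
cv2.imwrite("pics/t1.png",np.hstack([g(200,130),g(300,120)]))
E
```

```text
position: [0.5212, 0.0015, 0.2607]
position: [0.5224, -0.0027, 0.2604]
position: [0.5238, -0.0027, 0.2026]
t 11.50 pos [ 0.5238 -0.0027  0.2026] yawY 59.76 tilt [0.0015 0.0001] q7 1.05 F [-0.6  0.5 -0.1] w 0.0871 gf 0.0
tool delta mm [-0.1  0.9 99.6]
turn (tool z) -0.2
247 [0.005 0.109 0.133] [0.42006137 0.25785199 0.09267011]
cap [0.4009872  0.25991436 0.17045474]
```

View pics/t1.png

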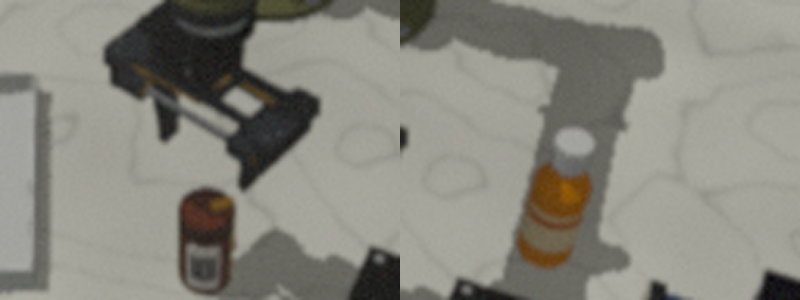

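The bottle stands upright on the marble (right half, about (555,200)). The open fingers are above the tin at about (207,235). Descend and grip the lid, this time waiting for the fingers to close fully.

```bash
python3 -m jog '0 0 0.01 0;0 0 0.02 0;0 0 0.025 0;0 0 0.025 0;0 0 0.012 0;0 0 0.007 0;0 0 0 0;0 0 0 0'| grep -E "pos|wrist_f"; python3 go.py .5245 -.002 .103 60;  python3 -m jog '0 0 0 0;0 0 0 0;0 0 0 0;0 0 0 0;0 0 0 0;0 0 0 0;0 0 0 0;0 0 0 0;0 0 0 0' 0.045 30| grep -E "pos|force|width"
```

```text
position: [0.5237, -0.0028, 0.1033]
wrist_force: [-0.2, -0.1, 0.6]
t 12.22 pos [ 0.5237 -0.0028  0.1033] yawY 59.77 tilt [ 0.001 -0.   ] q7 1.13 F [-0.2 -0.1  0.6] w 0.0866 gf 0.0
tool delta mm [-0.3  1.1  0.3]
turn (tool z) -0.2
position: [0.5234, -0.0025, 0.1029]
wrist_force: [-0.4, 0.5, 2.4]
gripper_width: 0.0572
gripper_force: 30.0
```

```bash
python3 -m jog '0 0 -0.005 0;0 0 -0.01 0;0 0 -0.02 0;0 0 -0.02 0;0 0 -0.02 0;0 0 -0.015 0;0 0 -0.007 0;0 0 -0.003 0;0 0 0 0' | grep -E "pos|wrist_f|width"; python3 -m jog '0 0 0 3;0 0 0 6;0 0 0 7;0 0 0 7;0 0 0 7;0 0 0 7;0 0 0 6;0 0 0 3.5;0 0 0 0;0 0 0 0' | grep pos; python3 go.py .5637 .1575 .203 13.25
```

```text
position: [0.5231, -0.0027, 0.2028]
wrist_force: [0.2, -0.0, -3.6]
gripper_width: 0.0575
position: [0.5223, -0.0027, 0.2015]
t 14.55 pos [ 0.5223 -0.0027  0.2015] yawY 13.39 tilt [-0.0019 -0.0006] q7 0.25 F [-0.2  0.4 -3. ] w 0.0574 gf 30.0
tool delta mm [146.3  77.3  -1.7]
turn (tool z) 0.1
```

```bash
python3 -m jog '0.006 0.003 0 0;0.014 0.007 0 0;0.02 0.011 0 0;0.022 0.012 0 0;0.022 0.012 0 0;0.022 0.012 0 0;0.02 0.01 0 0;0.012 0.006 0 0;0.006 0.003 0 0;0.002 0.001 0 0' | grep -E "pos|wrist_f|width"; python3 -m jog '0 0 0 0;0 0 0 0;0 0 0 0;0 0 0 0' |grep pos;  python3 go.py .5637 .1575 .203 13.25
python3 - <<'E'
from rig import cams
from h import *
S=cams.get_image("scene");T=cams.get_image("top");np.savez("pics/S1.npz",**S);P=cloud(S)
o=np.array([.5967,.2874]);t=np.radians(75.75);x=np.array([np.cos(t),np.sin(t)]);R=np.array([[x[0],-x[1]],[x[1],x[0]]]);q=(P[...,:2]-o)@R
m=(abs(q[...,0]+.134)<.05)&(abs(q[...,1])<.05)&(P[...,2]>.05)&(P[...,2]<.16);Q=P[m];print("tin",m.sum(),np.percentile(Q[:,2],[0,2,98]),q[m].min(0),q[m].max(0))
b=q[m][(Q[:,2]>.11)]
r=least_squares(lambda c:np.hypot(b[:,0]-c[0],b[:,1]-c[1])-.0285,[-.134,0],loss="soft_l1",f_scale=.001);print("axis st frame",r.x)
g=lambda d,X,Y:cv2.resize(d["frame"][Y:Y+96,X:X+128,::-1],(800,600),interpolation=cv2.INTER_CUBIC)
cv2.imwrite("pics/p1.png",g(S,265,150))
E
```

```text
position: [0.5643, 0.159, 0.2021]
wrist_force: [-0.6, 0.1, -2.4]
gripper_width: 0.0572
position: [0.5645, 0.1557, 0.2028]
t 15.72 pos [0.5645 0.1557 0.2028] yawY 13.16 tilt [0.0002 0.0002] q7 0.05 F [ 0.3 -0.7 -3.2] w 0.0574 gf 30.0
tool delta mm [ 2.  -0.4 -0.2]
turn (tool z) -0.1
tin 230 [0.10053356 0.10236689 0.15936199] [-0.16209382 -0.03248951] [-0.10580636  0.00484227]
axis st frame [-0.13617623 -0.00125641]
```

View pics/p1.png

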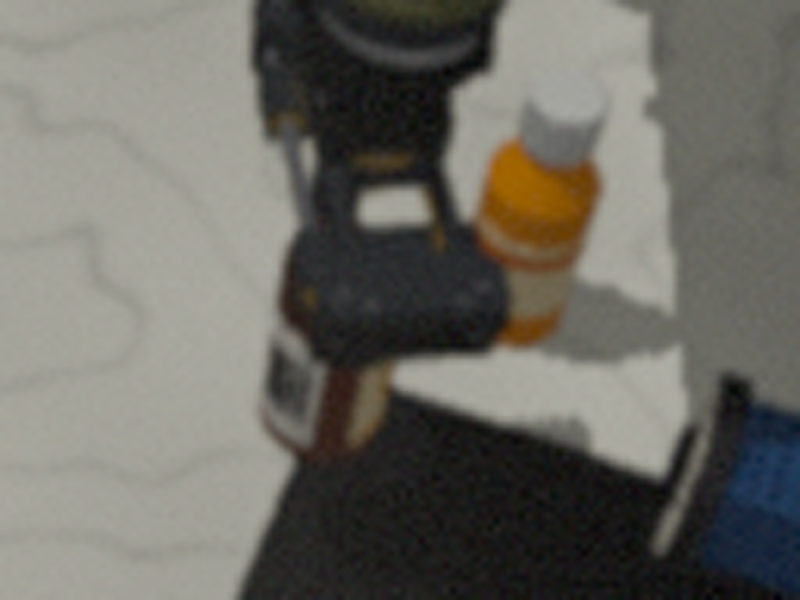

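The barcode panel (about (290,390)) and the edge of the cream panel (about (370,410)) are visible from the side. I'll unwrap the wall colours to check the yaw.

```bash
cat > unwrap.py <<'E'
from h import *
import sys
def unwrap(S,c,z0,zs):
    th=np.arange(-90,91,4)-6
    out=[]
    for z in zs:
        p=np.stack([c[0]+.0285*np.cos(np.radians(th)),c[1]+.0285*np.sin(np.radians(th)),0*th+z0+z],-1)
        uv=proj(S,p).astype(np.float32)
        if uv.shape[0]==2: uv=uv.T
        out.append(cv2.remap(S["frame"],uv[:,:1].copy(),uv[:,1:].copy(),cv2.INTER_CUBIC)[:,0])
    return th,np.mean(np.array(out,float),0)
E
python3 - <<'E'
from unwrap import *
S=dict(np.load("pics/S1.npz"));o=np.array([.5967,.2874]);t=np.radians(75.75);R=np.array([[np.cos(t),-np.sin(t)],[np.sin(t),np.cos(t)]])
c=o+R@np.array([-.136,-.0013]);print(c)
th,I=unwrap(S,c,.1,[.02,.025,.03,.035])
for a,v in zip(th,I):print(a,v.round().astype(int))
# initial tin
S=dict(np.load("pics/scene0.npz"));th,J=unwrap(S,(.5245,-.002),0,[.03,.04,.05,.06])
print("initial, pan front at ~122.5");print([(int(a),int(v.min())) for a,v in zip(th,J)])
E
```

```text
[0.56448315 0.1552646 ]
-96 [134 130 123]
-92 [135 132 124]
-88 [133 131 124]
-84 [129 127 120]
-80 [123 120 113]
-76 [114 112 105]
-72 [105 104  96]
-68 [96 95 88]
-64 [89 88 82]
-60 [86 85 80]
-56 [82 82 77]
-52 [83 82 78]
-48 [83 82 78]
-44 [88 86 82]
-40 [92 91 86]
-36 [96 95 90]
-32 [100  97  92]
-28 [95 93 87]
-24 [93 92 86]
-20 [94 93 89]
-16 [102  99  94]
-12 [106 102  96]
-8 [93 87 80]
-4 [73 62 55]
0 [57 42 34]
4 [52 34 26]
8 [53 35 27]
12 [53 34 27]
16 [52 33 28]
20 [55 37 31]
24 [65 50 37]
28 [78 66 50]
32 [93 82 63]
36 [104  94  72]
40 [109  99  76]
44 [110  99  76]
48 [108  98  74]
52 [106  96  71]
56 [104  94  69]
60 [103  92  68]
64 [101  88  65]
68 [98 85 62]
72 [92 79 56]
76 [91 77 52]
80 [91 76 52]
84 [94 78 54]
initial, pan front at ~122.5
[(-96, 72), (-92, 81), (-88, 87), (-84, 91), (-80, 92), (-76, 89), (-72, 85), (-68, 80), (-64, 70), (-60, 59), (-56, 50), (-52, 45), (-48, 42), (-44, 47), (-40, 60), (-36, 74), (-32, 86), (-28, 88), (-24, 77), (-20, 65), (-16, 63), (-12, 60), (-8, 57), (-4, 58), (0, 62), (4, 63), (8, 61), (12, 60), (16, 60), (20, 61), (24, 62), (28, 68), (32, 72), (36, 69), (40, 60), (44, 50), (48, 41), (52, 35), (56, 34), (60, 40), (64, 47), (68, 57), (72, 64), (76, 69), (80, 75), (84, 81)]
```

Front azimuth is about 75°, which is square to the lens. The underside is at 0.1005 and the axis about 16 cm from the lens, so I hold this view, then turn to the ingredients panel.

```bash
Z='0 0 0 0;0 0 0 0;0 0 0 0;0 0 0 0;0 0 0 0;0 0 0 0;0 0 0 0;0 0 0 0;0 0 0 0;0 0 0 0'
python3 -m jog '0 0 0 0;0 0 0 0;0 0 0 0;0 0 0 0;0 0 0 0;0 0 0 0;0 0 0 0;0 0 0 0;0 0 0 0;0 0 0 0' |grep pos
python3 -m jog '0 0 0 0;0 0 0 0;0 0 0 0;0 0 0 0;0 0 0 0;0 0 0 0;0 0 0 0;0 0 0 0;0 0 0 0;0 0 0 0' |grep pos; python3 go.py
python3 -m jog '0 0 0 2;0 0 0 4;0 0 0 6;0 0 0 7;0 0 0 7;0 0 0 7;0 0 0 7;0 0 0 7;0 0 0 7;0 0 0 7' |grep pos
python3 -m jog '0 0 0 7;0 0 0 7;0 0 0 7;0 0 0 7;0 0 0 7;0 0 0 7;0 0 0 7;0 0 0 6;0 0 0 4;0 0 0 0' |grep pos
python3 -m jog '0 0 0 0;0 0 0 0;0 0 0 0;0 0 0 0' |grep pos; python3 go.py .5645 .1557 .203 -106.75
```

```text
position: [0.5645, 0.1571, 0.2026]
position: [0.5645, 0.1571, 0.2026]
t 17.48 pos [0.5645 0.1571 0.2026] yawY 13.28 tilt [0.0001 0.0001] q7 0.05 F [ 0.7  0.6 -3.2] w 0.0572 gf 30.0
position: [0.5645, 0.1572, 0.2026]
position: [0.5644, 0.1573, 0.2026]
position: [0.5645, 0.1571, 0.2026]
t 19.48 pos [0.5645 0.1571 0.2026] yawY -106.68 tilt [0.0001 0.0003] q7 -1.95 F [-0.5 -0.2 -3.4] w 0.0574 gf 30.0
tool delta mm [ 0.4  1.4 -0.4]
turn (tool z) 0.1
```

```bash
python3 - <<'E'
from unwrap import *
from rig import cams
S=cams.get_image("scene");np.savez("pics/S2.npz",**S);P=cloud(S)
o=np.array([.5967,.2874]);t=np.radians(75.75);R=np.array([[np.cos(t),-np.sin(t)],[np.sin(t),np.cos(t)]]);q=(P[...,:2]-o)@R
m=(abs(q[...,0]+.134)<.05)&(abs(q[...,1])<.05)&(P[...,2]>.11)&(P[...,2]<.16);b=q[m]
r=least_squares(lambda c:np.hypot(b[:,0]-c[0],b[:,1]-c[1])-.0285,[-.134,0],loss="soft_l1",f_scale=.001);print(r.x)
th,I=unwrap(S,o+R@r.x,.1,[.02,.025,.03,.035]);print([(int(a),*v.astype(int).tolist()) for a,v in zip(th,I)])
E
python3 -m jog '0 0 0 0;0 0 0 0;0 0 0 0;0 0 0 0;0 0 0 0;0 0 0 0;0 0 0 0;0 0 0 0;0 0 0 0;0 0 0 0' |grep pos
python3 -m jog '0 0 0 0;0 0 0 0;0 0 0 0;0 0 0 0;0 0 0 0;0 0 0 0' |grep pos
```

```text
[-0.13499575 -0.00053914]
[(-96, 140, 133, 117), (-92, 140, 134, 118), (-88, 138, 132, 116), (-84, 136, 129, 113), (-80, 132, 125, 107), (-76, 126, 118, 99), (-72, 121, 111, 90), (-68, 115, 104, 80), (-64, 112, 99, 71), (-60, 113, 98, 67), (-56, 117, 101, 68), (-52, 124, 107, 74), (-48, 127, 112, 78), (-44, 129, 114, 78), (-40, 128, 112, 80), (-36, 126, 111, 80), (-32, 124, 110, 81), (-28, 123, 110, 81), (-24, 122, 110, 81), (-20, 121, 109, 81), (-16, 118, 107, 81), (-12, 114, 104, 80), (-8, 114, 104, 80), (-4, 112, 104, 81), (0, 104, 94, 73), (4, 87, 75, 58), (8, 67, 52, 42), (12, 55, 37, 30), (16, 51, 31, 23), (20, 53, 33, 25), (24, 55, 37, 30), (28, 55, 43, 33), (32, 55, 53, 37), (36, 58, 66, 46), (40, 64, 80, 57), (44, 67, 89, 64), (48, 70, 94, 68), (52, 73, 95, 71), (56, 76, 95, 74), (60, 79, 94, 77), (64, 81, 92, 77), (68, 82, 92, 78), (72, 81, 90, 76), (76, 82, 90, 77), (80, 84, 91, 79), (84, 89, 96, 84)]
position: [0.5645, 0.1571, 0.2026]
position: [0.5645, 0.1571, 0.2026]
```

Yaw confirmed from both cream-panel edges (76.5° against a wanted 75.75°). Now the barcode panel.

```bash
python3 -m jog '0 0 0 -2;0 0 0 -4;0 0 0 -6;0 0 0 -7;0 0 0 -7;0 0 0 -7;0 0 0 -7;0 0 0 -7;0 0 0 -7;0 0 0 -7' |grep pos
python3 -m jog '0 0 0 -7;0 0 0 -7;0 0 0 -7;0 0 0 -7;0 0 0 -7;0 0 0 -7;0 0 0 -7;0 0 0 -7;0 0 0 -7;0 0 0 -7' |grep pos
python3 -m jog '0 0 0 -7;0 0 0 -7;0 0 0 -7;0 0 0 -7;0 0 0 -7;0 0 0 -7;0 0 0 -7;0 0 0 -7;0 0 0 -7;0 0 0 -7' |grep pos
python3 -m jog '0 0 0 -7;0 0 0 -7;0 0 0 -7;0 0 0 -7;0 0 0 -7;0 0 0 -4;0 0 0 0;0 0 0 0;0 0 0 0;0 0 0 0' |grep pos; python3 go.py .5645 .157 .203 133.25
```

```text
position: [0.5645, 0.1571, 0.2026]
position: [0.5645, 0.1569, 0.2025]
position: [0.5645, 0.1569, 0.2024]
position: [0.5645, 0.157, 0.2025]
t 24.20 pos [0.5645 0.157  0.2025] yawY 133.20 tilt [-0. -0.] q7 2.08 F [ 0.1 -0.1 -2.1] w 0.0577 gf 30.0
tool delta mm [ 0.  -0.  -0.5]
turn (tool z) -0.1
```

```bash
python3 -m jog '0 0 0 0;0 0 0 0;0 0 0 0;0 0 0 0;0 0 0 0;0 0 0 0;0 0 0 0;0 0 0 0;0 0 0 0;0 0 0 0' |grep pos
python3 -m jog '0 0 0 0;0 0 0 0;0 0 0 0;0 0 0 0;0 0 0 0;0 0 0 0;0 0 0 0;0 0 0 0' |grep pos
python3 -m jog '0 0 0 2;0 0 0 4;0 0 0 6;0 0 0 7;0 0 0 7;0 0 0 7;0 0 0 7;0 0 0 7;0 0 0 7;0 0 0 7' |grep pos
python3 -m jog '0 0 0 7;0 0 0 7;0 0 0 7;0 0 0 7;0 0 0 7;0 0 0 7;0 0 0 7;0 0 0 6;0 0 0 4;0 0 0 0' |grep pos
python3 go.py .4435 -.27 .203 13.25
```

```text
position: [0.5645, 0.1571, 0.2026]
position: [0.5645, 0.1571, 0.2026]
position: [0.5645, 0.1571, 0.2026]
position: [0.5645, 0.1572, 0.2026]
t 27.37 pos [0.5645 0.1572 0.2026] yawY 13.19 tilt [0.0001 0.    ] q7 0.04 F [ 0.3  0.1 -3. ] w 0.0574 gf 30.0
tool delta mm [-388.4 -215.3   -0.4]
turn (tool z) -0.1
```

```bash
python3 -m jog '-0.006 -0.003 0 0;-0.012 -0.007 0 0;-0.024 -0.0133 0 0;-0.024 -0.0133 0 0;-0.024 -0.0133 0 0;-0.024 -0.0133 0 0;-0.024 -0.0133 0 0;-0.024 -0.0133 0 0;-0.024 -0.0133 0 0;-0.024 -0.0133 0 0' |grep pos
python3 -m jog '-0.024 -0.0133 0 0;-0.024 -0.0133 0 0;-0.024 -0.0133 0 0;-0.024 -0.0133 0 0;-0.024 -0.0133 0 0;-0.024 -0.0133 0 0;-0.02 -0.01 0 0;-0.01 -0.005 0 0;-0.004 -0.003 0 0;0 0 0 0' |grep pos
python3 -m jog '0 0 0.01 0;0 0 0.02 0;0 0 0.02 0;0 0 0.01 0;0 0 0 0;0 0 0 0;0 0 0 0' |grep pos
python3 go.py .4435 -.27 .108 13.25
python3 - <<'E'
from rig import cams
import cv2
S=cams.get_image("scene")
cv2.imwrite("pics/tr1.png",cv2.resize(S["frame"][110:260,100:300,::-1],(800,600),interpolation=cv2.INTER_CUBIC))
E
```

```text
position: [0.498, -0.0768, 0.2025]
position: [0.4433, -0.2716, 0.2025]
position: [0.4458, -0.2697, 0.1433]
t 29.62 pos [ 0.4458 -0.2697  0.1433] yawY 13.32 tilt [ 0.0012 -0.0004] q7 0.88 F [ 0.8 -0.2 -1.5] w 0.0575 gf 30.0
tool delta mm [ 0.3 -2.4 35.3]
turn (tool z) 0.1
```

View pics/tr1.png

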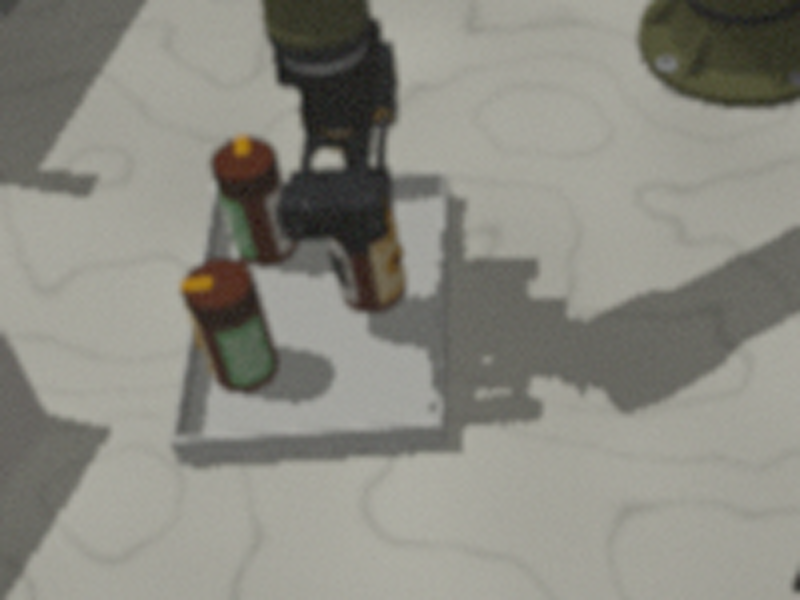

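The tin hangs upright over the middle of the tray's empty half (bottom at about (375,300)), well clear of the checked tins. Lowering it.

```bash
python3 -m jog '0 0 0.01 0;0 0 0.012 0;0 0 0.008 0;0 0 0.002 0;0 0 0 0;0 0 0 0;0 0 0 0' |grep -E "pos|wrist_f"
python3 -m jog '0 0 0.001 0;0 0 0 0;0 0 0 0' |grep -E "pos|wrist_f"
python3 -m jog '0 0 0.001 0;0 0 0 0;0 0 0 0' |grep -E "pos|wrist_f"
```

```text
position: [0.4453, -0.27, 0.1108]
wrist_force: [-0.1, -0.3, -3.4]
position: [0.4452, -0.2697, 0.1097]
wrist_force: [-0.5, 0.1, -3.3]
position: [0.4451, -0.2697, 0.1085]
wrist_force: [-0.5, 0.3, -3.8]
```

```bash

python3 -m jog '0 0 0.001 0;0 0 0 0;0 0 0 0' |grep -E "pos|wrist_f"
python3 -m jog '0 0 0.0005 0;0 0 0 0;0 0 0 0' |grep -E "pos|wrist_f"
```

```text
position: [0.4453, -0.2699, 0.1079]
wrist_force: [-0.1, 0.4, 0.5]
position: [0.4454, -0.2699, 0.1078]
wrist_force: [-0.8, 1.2, 6.1]
```

```bash

python3 -m jog '0 0 -0.0005 0;0 0 0 0;0 0 0 0;0 0 0 0;0 0 0 0;0 0 0 0;0 0 0 0' 0.08 |grep -E "pos|wrist_f|width"
python3 -m jog '0 0 -0.005 0;0 0 -0.01 0;0 0 -0.02 0;0 0 -0.03 0;0 0 -0.03 0;0 0 -0.03 0;0 0 -0.02 0;0 0 -0.01 0;0 0 0 0;0 0 0 0' |grep -E "pos|wrist_f|width"
python3 - <<'E'
from rig import cams
from h import *
S=cams.get_image("scene");P=cloud(S);z=P[...,2]
for n,c in[("tin",(.445,-.27)),("a",(.382,-.395)),("b",(.525,-.365)),("bottle",(.4,.26))]:
    m=(np.hypot(P[...,0]-c[0],P[...,1]-c[1])<.04)&(z>.09)&(z<.2);m&=z>np.percentile(z[m],98)-.012;print(n,P[m].mean(0).round(4),P[m][:,2].max().round(3))
cv2.imwrite("pics/end.png",cv2.resize(S["frame"][90:282,100:356,::-1],(800,600),interpolation=cv2.INTER_CUBIC))
E
```

```text
position: [0.4451, -0.2697, 0.1075]
wrist_force: [-0.1, 0.7, 0.2]
gripper_width: 0.0794
position: [0.445, -0.2696, 0.2623]
wrist_force: [0.5, 0.0, -0.6]
gripper_width: 0.0799
tin [ 0.4484 -0.2682  0.1155] 0.12
a [ 0.3828 -0.3946  0.1153] 0.122
b [ 0.5256 -0.3648  0.1153] 0.12
bottle [0.4026 0.2608 0.1695] 0.175
```

View pics/end.png

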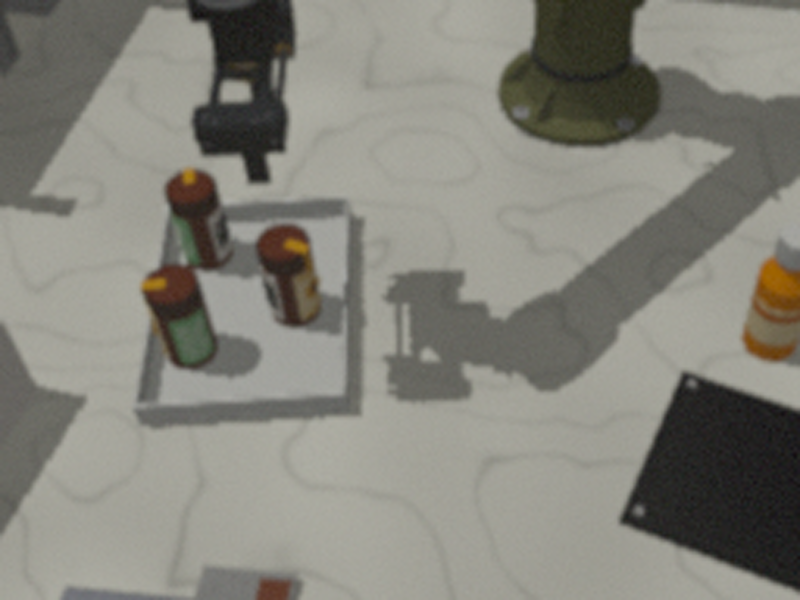

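The tin stands upright in the tray (about (290,275)), the checked tins have not moved, the bottle stands on the marble, and the gripper is clear.

```bash
python3 -c "
from rig import workorder
print(workorder.job_done())"
```

```text
the job is handed in; nothing more can be done
None
```

The job is done and handed in: the bottle stands upright on the bare marble, the tin's front, ingredients and barcode panels were each held square to the lens for over a second, and the tin stands upright in the tray. The checked tins did not move, and it took about 32 s; the verdict was not shown.

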